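Nip up the wing screw on the nozzle clamp

ROBOT

A 7-joint arm with a two-finger parallel gripper is mounted at the origin on the work surface. World frame = base frame: x ahead of the robot, y to its left, z up, the work surface at z = 0. Lengths are in mm, angles in rad, forces in N, time in s.
With the tool pointing down it reaches from about 400 to 875 mm from the base axis. Payload 4.4 kg.
Tool frame: the origin (TCP) lies midway between the tips of the shut fingers; the grasp point (between the pads) lies 19 mm behind it; z points along the fingers, y is the line along which they close (so a half turn about z gives the same grasp; the last joint's range is limited). The gripper opens to 85 mm and grips with 20 to 120 N. Pads are 22 mm wide; open, the fingers measure 114 mm over their backs; the gripper's body (76 mm by 85 mm) begins 54 mm behind the grasp point. The pads swing forward as they close: fully open they stand 13 mm farther back than shut.
Start: joints at [1.211, 0.628, 0.038, 1.517, -0.027, 0.996, -0.02], TCP at [188.262, -622.154, 231.313] pointing down, gripper open.
Joint ranges: [-3.06, 3.06], [-0.37, 2.12], [-1.25, 1.32], [0.18, 2.47], [-1.1, 4.24], [0.23, 1.98], [-2.94, 2.94]. Speed limits (rad/s): [2.57, 2.57, 3.14, 3.14, 3.14, 3.14, 3.14].

INTERFACE

Orientations are given as [roll, pitch, yaw] about the fixed x, y, z axes, in that order (R = Rz(yaw) Ry(pitch) Rx(roll)).
In Python, from cell import read_state, get_image, finish_job gives the robot as it stands.
- The arm moves only by the tool send_rows, never from a script. Its argument "series" is a list of rows, each an object of numbers: "ax", "ay", "az": the turn, a rotation vector about the tool's x, y, z in rad; "dx", "dy", "dz": the shift along the tool's x, y, z in cm; "hand": the closure, from 0 (fully open) to 1 (shut). In form: [{"ax": .., "ay": .., "az": .., "dx": .., "dy": .., "dz": .., "hand": ..}, ...]. A call has 1 to 10 rows; each row is the pose to reach, as a shift and turn from the pose commanded when the call began, along the tool's axes at that moment; what a row does not reach only later rows make up. A row lasts 1/10 s, in which the tool goes at most 50 mm and 8.59 degrees, less where a joint would pass 70% of its speed; a pose out of reach is approached as far as the arm can. A call with a gripper value outside its range is refused whole. The fingers move at their own pace and stop on an object; the grip force is fixed at half the most. Time passes only in rows, so rows that repeat a pose let the fingers close. It gives the time, the measured TCP pose, the force, the opening and the grip force at its end, in the units of the state.
- read_state(): the state, without advancing time (a new reading comes with each control period).
- get_image(name): name is "scene" or "top" or "wrist"; returns a dict with "pixels" (400x640x3 uint8, red, green, blue), "mtx" (3x3 intrinsics, pixels), "R" (3x3) and "t" (3): a world point X has camera coordinates R X + t. Camera axes: x right, y down, z forward; pixel columns grow to the right and rows downward; lengths in mm; the calibration is good to about 2 mm. A picture is of the moment at which its call begins. There is no depth.
- finish_job(): hands the job in; it is judged then, once.
The state is a dict: "clock": time; "qpos": joint angles; "qd": joint speeds; "tau": joint torques, N m; "eef_pos": TCP position; "tool_rot": TCP orientation; "force": force on the tool from outside, world axes, zero at the start; "torque": the same for the moment, N m; "width": finger opening in mm; "gripper_force": force on a finger pad.
Only numpy, scipy, OpenCV 4.12 (cv2) and the standard library are available. Lean on these libraries where they do the work, as an engineer would, in place of code of your own. Each camera call takes 0.05 s, during which the arm holds its last target. There are 200 camera calls.

TASK

The green sprayer nozzle lies in the bench clamp, but the clamp's wing screw is still loose. Push its wings round clockwise (seen from above) with the fingertips, stroke after stroke, until the screw will turn no further and its foot holds the nozzle, then draw the hand away. Do not pinch or grip the wings, and leave the nozzle, the switch and everything else on the bench where they are.

Things in the scene. Friction and masses are not known exactly. Their poses are not given: they have to be found in the camera images.
- clamp: fixed grey steel bench clamp on a base plate 140 x 130 mm. Origin on the screw's axis, on the bench; z up. Its column (70 mm along x) stands at +y, its face 40 mm from the axis, its top 118 mm up, just above the wings: no finger passes between. The other sides are open. An arm 32 mm wide, top 80 mm up, reaches from the column to y = -30 mm and carries the screw. The nozzle lies along x below it
- thumbscrew (a joint): turn of the wing screw, rad, growing clockwise seen from above: 0 is slack, 5.4 the hard stop where it is tight and the foot bears on the nozzle; it starts between 0 and 1.8. Friction of 0.06 N m holds it where it is left (about 3 N of push half-way out on a wing); it sinks 6 mm per turn. At 0, wing_a points along the clamp's +x
- screw_top (a point): point on the screw's vertical axis, level with the top edges of the wings (116 mm above the bench at joint 0, 111 mm when tight)
- wing_a: one of two equal flat upright steel wings, opposite each other: each runs from 6 to 36 mm from the screw's axis, 7 mm thick (3 mm at its rim), 26 mm high. Origin in the wing's middle, 21 mm from the axis, 13 mm below its top edge; x points outward from the axis, z up. The hub between the wings (radius 9 mm) ends 18 mm below their top edges
- wing_b: the other wing, same shape and axes, pointing the opposite way
- push_faces: the two raised cheeks on the wing faces that are pushed to tighten the screw (clockwise), one on each wing; origin on the screw's axis at the hub's underside, 30 mm below the wings' top edges
- back_faces: the two raised cheeks on the opposite faces of the wings; same origin. Touching a push face and a back face firmly at once (over 3 N each) is pinching
- screw: spindle with a 20 mm round foot under the clamp's arm; carries the wings, goes down as they turn. Origin at the centre of the foot's underside
- nozzle: loose green plastic sprayer nozzle, 127 mm long, 28 mm thick, lying along x in the clamp's vee under the foot; origin in its middle on its axis, 34 mm above the bench
- mug: grey enamel mug, 82 mm wide, 85 mm high, origin under its centre; bystander
- jar: closed jar with metal cap, 64 mm wide, 82 mm high, origin under its centre; bystander
- snips: steel tin snips lying flat, 200 mm long, 16 mm high, origin at the pivot, handles towards its -x; bystander
- screwdriver: screwdriver 180 mm long lying flat; bystander
- lunchbox: closed aluminium lunchbox 134 x 194 x 65 mm, origin under its centre; bystander
- switch (a joint): toggle of the small black switch near the lunchbox, 0 as it stands, grows to 1.0 rad as it is flipped; bystander

How it is judged:
By the outcome, as a careful person would: the job done as asked, in the order asked, and still so for the second after the job is handed in, with the robot touching nothing.
It also fails if it takes over 72 s, if anything falls off the work surface, if the arm or the gripper's body presses on something with over 40 N, if the wrist force passes 120 N, or if a joint passes its speed limit or range.

## Working session

There is one attempt and no reset: what is moved stays moved. The work goes in short steps, Python scripts to look and compute and a tool call to move; the robot and the scene stay as the last step left them, time stands still between calls to the robot, and variables do not carry over. Pictures are saved under pics/ and viewed, at most 10 in all, crops included, and the job is handed in when it is done.

Besides the shell and the picture viewer there is one more tool, called after "Emit:" as name(argument=value, ...), one argument or row to a line, values as JSON. send_rows: Moves the arm, as the interface text tells. Its arguments: {"type":"object","properties":{"series":{"type":"array","items":{"type":"object","properties":{"ax":{"type":"number"},"ay":{"type":"number"},"az":{"type":"number"},"dx":{"type":"number"},"dy":{"type":"number"},"dz":{"type":"number"},"hand":{"type":"number"}}}}},"required":["series"]}

```bash
mkdir -p pics
python3 - <<'E'
from cell import *
import cv2,numpy as np
s=read_state();print(s)
for n in("scene","top"):
    i=get_image(n);cv2.imwrite(f"pics/{n}0.png",i["pixels"][:,:,::-1]);print(n,i["mtx"],i["R"],i["t"])
    np.savez(f"{n}0.npz",**i)
E
```

```text
{'clock': 0.0, 'qpos': array([ 1.21119541,  0.6293432 ,  0.03845142,  1.51837602, -0.02702201,
        0.99632095, -0.01999915]), 'qd': array([ 1.13039320e-07,  2.34510285e-04, -1.22689100e-03, -7.82683364e-04,
        8.14688027e-04, -1.45757847e-03, -1.31673461e-03]), 'tau': array([ 1.05117961e-04, -5.63420606e+01,  1.22598242e+00, -1.93452018e+01,
        1.09585072e-02,  1.03900780e-02,  5.76386981e-06]), 'eef_pos': array([ 188.07863816, -621.52886942,  230.38860452]), 'tool_rot': array([-3.13966331e+00,  1.27987093e-05,  2.93781952e-01]), 'force': array([ 0.50879642,  0.21974707, -0.0192202 ]), 'torque': array([ 0.01019061,  0.02215433, -0.02318397]), 'gripper_force': 0.0, 'width': 85.31765441633772}
scene [[439.43269958   0.         321.68344545]
 [  0.         439.43269958 197.37022628]
 [  0.           0.           1.        ]] [[ 0.81609808  0.57780866  0.01100355]
 [ 0.37955574 -0.52153291 -0.76416024]
 [-0.43579969  0.62780616 -0.6449326 ]] [-373.40321676 -191.06870062 1440.66652454]
top [[385.75028159   0.         312.36139069]
 [  0.         385.75028159 203.35450427]
 [  0.           0.           1.        ]] [[ 9.50820258e-03 -9.99954614e-01 -6.03207532e-04]
 [-9.75789708e-01 -9.14660872e-03 -2.18519529e-01]
 [ 2.18504094e-01  2.66633165e-03 -9.75832389e-01]] [-122.68565065  569.64809077  908.0493958 ]
```

View pics/top0.png

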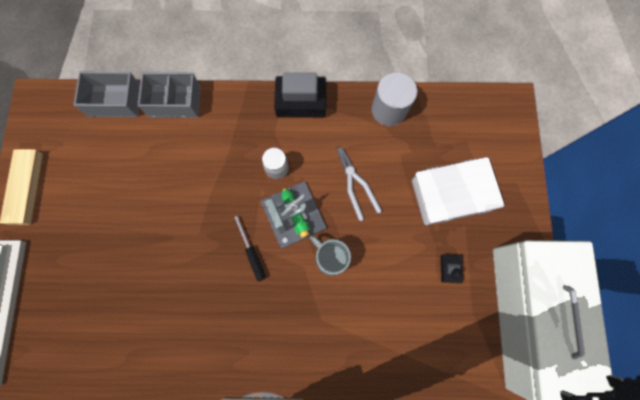

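View pics/scene0.png

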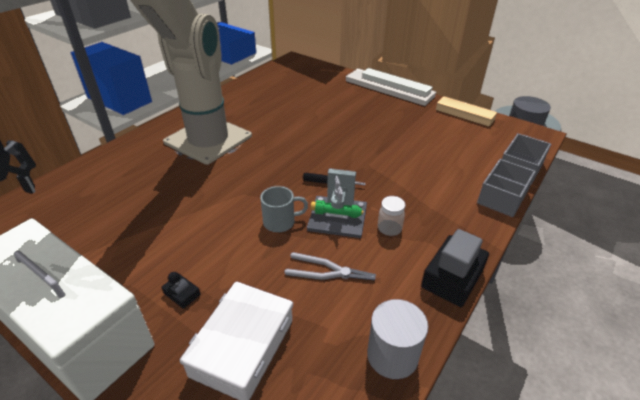

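The top view shows the clamp at about (294,213), with its column on the left at (272,217), the mug at (333,257) and the jar at (275,163). The scene view has the clamp at about (340,205). I'll enlarge both.

Run:
```python
import cv2,numpy as np
a=cv2.imread("pics/top0.png")[170:260,250:350];b=cv2.imread("pics/scene0.png")[160:245,295:385]
a=cv2.resize(a,(400*1,360),interpolation=3);b=cv2.resize(b,(381,360),interpolation=3)
cv2.imwrite("pics/c0.png",np.hstack([a,b]))
```

```text
(no output)
```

View pics/c0.png

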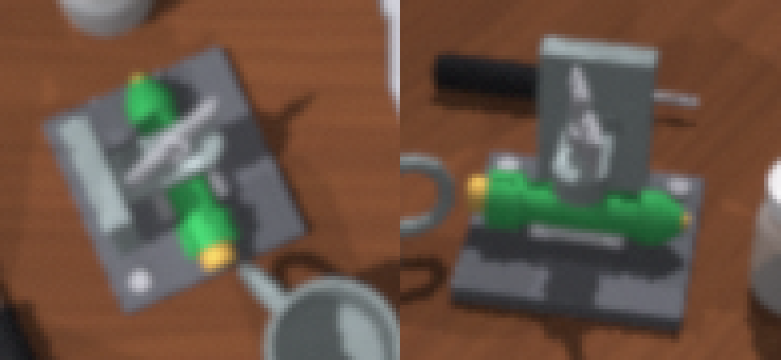

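```bash
cat > h.py <<'E'
import numpy as np
def ray(im,px,z):
    d=im["R"].T@np.linalg.solve(im["mtx"],[*px,1]);c=-im["R"].T@im["t"]
    return c+d*(z-c[2])/d[2]
def proj(im,X):
    p=im["mtx"]@(im["R"]@np.asarray(X)+im["t"]);return p[:2]/p[2]
E
python3 - <<'E'
import numpy as np;from h import *
t=np.load("top0.npz");s=np.load("scene0.npz")
f=lambda u,v:(250+u/4,170+v/4)
print("wing ends",a:=ray(t,f(217,100),115),b:=ray(t,f(127,178),115),np.linalg.norm(a-b),(a+b)/2,np.degrees(np.arctan2(*(a-b)[1::-1])))
for z in(8,):
  P=[ray(t,f(*p),z) for p in((218,47),(42,125),(125,312),(305,232))]
  print(np.round(P,1),[np.linalg.norm(P[i]-P[i-1]) for i in range(4)],np.mean(P,0))
  for i,j in((2,1),(3,0)):print("clamp yaw",np.degrees(np.arctan2(*(P[j]-P[i])[1::-1])))
n1,n2=ray(t,f(137,75),34),ray(t,f(215,262),34);print("nozzle",n1,n2,np.linalg.norm(n1-n2))
c=(a+b)/2
for X in(c,a,b):
  p=proj(s,X);print("scene crop px",(p-[295,160])*4.235+[400,0])
E
```

```text
wing ends [579.41341284 -97.8592465  115.        ] [531.45414601 -45.3450035  115.        ] 71.11847153000849 [555.43377942 -71.602125   115.        ] -47.59573230822242
[[ 642.6  -95.4    8. ]
 [ 587.5   21.2    8. ]
 [ 463.6  -37.5    8. ]
 [ 517.1 -154.2    8. ]] [np.float64(138.59888732586182), np.float64(128.92458027018782), np.float64(137.17898729287379), np.float64(128.42952413002055)] [552.70659439 -66.48754001   8.        ]
clamp yaw 25.340864487066337
clamp yaw 25.132344750816145
nozzle [615.73351782 -43.30158635  34.        ] [493.17351832 -96.09103169  34.        ] 133.4454158665172
scene crop px [581.58064499 105.18871734]
scene crop px [591.11175199 144.13486685]
scene crop px [572.51358711  68.13877214]
```

```bash
cat >> h.py <<'E'
C=np.array([555.4,-71.6])
def u(d): return np.array([np.cos(np.radians(d)),np.sin(np.radians(d))])
def finger(phi,off,r=26,z=98): # wing at world angle phi deg, finger centre off mm behind it; yaw tangential
    return [*(C+r*u(phi)+off*u(phi+90)),z,phi+90]
def rows(cmd,targets): # pose x,y,z,yaw deg; tool pointing down
    y=np.radians(cmd[3]);ex=u(cmd[3]);ey=np.array([ex[1],-ex[0]])
    for T in targets:
        d=np.array(T[:2])-cmd[:2]
        print(dict(dx=round(d@ex/10,2),dy=round(d@ey/10,2),dz=round((cmd[2]-T[2])/10,2),az=round(np.radians(cmd[3]-T[3]),3)))
E
python3 - <<'E'
from h import *
c=[188.262,-622.154,231.313,np.degrees(.2938)]
T=finger(-47.6,24,z=150);print(T);rows(c,[T])
E
```

```text
[np.float64(590.654790252198), np.float64(-74.6165815542636), 150, 42.4]
{'dx': np.float64(54.37), 'dy': np.float64(-40.75), 'dz': 8.13, 'az': np.float64(-0.446)}
```

Emit:
send_rows(
  series=[
    {"dx": 3.6, "dy": -2.7, "hand": 1},
    {"dx": 7.2, "dy": -5.4, "hand": 1},
    {"dx": 10.8, "dy": -8.1, "az": -0.1, "hand": 1},
    {"dx": 14.4, "dy": -10.8, "az": -0.2, "hand": 1},
    {"dx": 18, "dy": -13.5, "az": -0.3, "hand": 1},
    {"dx": 21.6, "dy": -16.2, "az": -0.4, "hand": 1},
    {"dx": 25.2, "dy": -18.9, "az": -0.446, "hand": 1},
    {"dx": 28.8, "dy": -21.6, "az": -0.446, "hand": 1},
    {"dx": 32.4, "dy": -24.3, "az": -0.446, "hand": 1},
    {"dx": 36, "dy": -27, "az": -0.446, "hand": 1},
  ],
)

```text
invalid input at $.series[0]: expected keys ax, ay, az, dx, dy, dz, hand
```

Emit:
send_rows(
  series=[
    {"ax": 0, "ay": 0, "az": 0, "dx": 3.6, "dy": -2.7, "dz": 0, "hand": 1},
    {"ax": 0, "ay": 0, "az": 0, "dx": 7.2, "dy": -5.4, "dz": 0, "hand": 1},
    {"ax": 0, "ay": 0, "az": -0.1, "dx": 10.8, "dy": -8.1, "dz": 0, "hand": 1},
    {"ax": 0, "ay": 0, "az": -0.2, "dx": 14.4, "dy": -10.8, "dz": 0, "hand": 1},
    {"ax": 0, "ay": 0, "az": -0.3, "dx": 18, "dy": -13.5, "dz": 0, "hand": 1},
    {"ax": 0, "ay": 0, "az": -0.4, "dx": 21.6, "dy": -16.2, "dz": 0, "hand": 1},
    {"ax": 0, "ay": 0, "az": -0.446, "dx": 25.2, "dy": -18.9, "dz": 0, "hand": 1},
    {"ax": 0, "ay": 0, "az": -0.446, "dx": 28.8, "dy": -21.6, "dz": 0, "hand": 1},
    {"ax": 0, "ay": 0, "az": -0.446, "dx": 32.4, "dy": -24.3, "dz": 0, "hand": 1},
    {"ax": 0, "ay": 0, "az": -0.446, "dx": 36, "dy": -27, "dz": 0, "hand": 1},
  ],
)

```text
clock: 1.1
eef_pos: [455.3, -257.8, 231.2]
tool_rot: [-3.141, 0.0, 0.74]
force: [0.2, -0.1, 0.4]
width: -0.2
gripper_force: 0.0
```

Run:
```python
from h import *
import numpy as np
y=np.degrees(.2938);ex=u(y);ey=np.array([ex[1],-ex[0]])
p=np.array([188.262,-622.154])+360*ex-270*ey;print(p)
c=[*p,231.313,y+np.degrees(.446)]
rows(c,[finger(-47.6,24,z=150)])
```

```text
[ 454.64642362 -259.47047563]
{'dx': np.float64(22.51), 'dy': np.float64(-4.48), 'dz': 8.13, 'az': np.float64(-0.0)}
```

Emit:
send_rows(
  series=[
    {"ax": 0, "ay": 0, "az": 0, "dx": 3.8, "dy": -0.75, "dz": 0, "hand": 1},
    {"ax": 0, "ay": 0, "az": 0, "dx": 7.6, "dy": -1.5, "dz": 0, "hand": 1},
    {"ax": 0, "ay": 0, "az": 0, "dx": 11.4, "dy": -2.25, "dz": 1.5, "hand": 1},
    {"ax": 0, "ay": 0, "az": 0, "dx": 15.2, "dy": -3, "dz": 3, "hand": 1},
    {"ax": 0, "ay": 0, "az": 0, "dx": 19, "dy": -3.75, "dz": 5, "hand": 1},
    {"ax": 0, "ay": 0, "az": 0, "dx": 22.5, "dy": -4.5, "dz": 7, "hand": 1},
    {"ax": 0, "ay": 0, "az": 0, "dx": 22.5, "dy": -4.5, "dz": 8.1, "hand": 1},
    {"ax": 0, "ay": 0, "az": 0, "dx": 22.5, "dy": -4.5, "dz": 8.1, "hand": 1},
  ],
)

```text
clock: 1.9
eef_pos: [589.0, -73.5, 148.1]
tool_rot: [-3.138, 0.003, 0.742]
force: [-0.7, 0.3, 1.3]
width: -0.1
gripper_force: 0.0
```

Run:
```python
from cell import *
import cv2,numpy as np
a=get_image("wrist")["pixels"][:,:,::-1];t=get_image("top")["pixels"][160:260,240:360,::-1];s=get_image("scene")["pixels"][120:245,270:400,::-1]
x=np.hstack([cv2.resize(t,(408,340),interpolation=3),cv2.resize(s,(354,340),interpolation=3)])
cv2.imwrite("pics/c1.png",np.vstack([x,cv2.resize(a[:, :],(762,250*1))])[:595])
print(read_state()["eef_pos"])
```

```text
[590.12599671 -76.3580732  150.82086682]
```

View pics/c1.png

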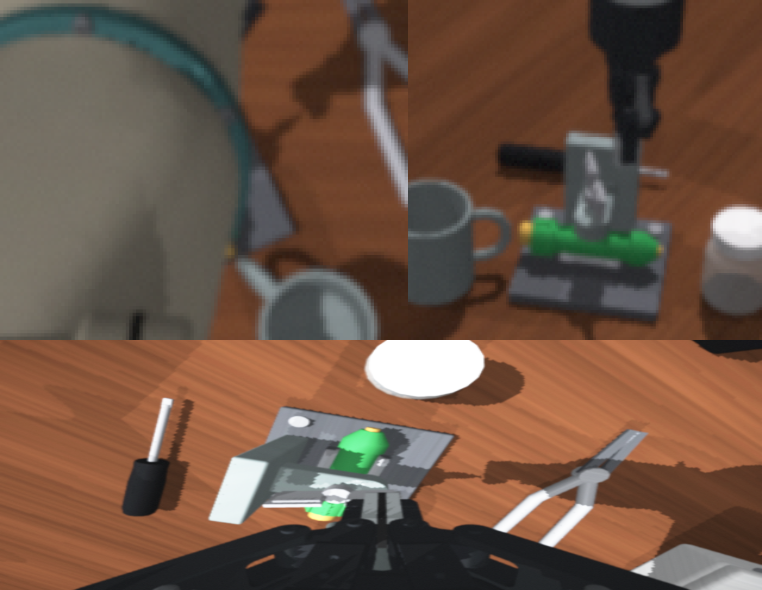

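The top view is now hidden by the arm. The scene and wrist views show the closed fingertips beside the wing, clear of the column. I'll descend.

Emit:
send_rows(
  series=[
    {"ax": 0, "ay": 0, "az": 0, "dx": 0, "dy": 0, "dz": 2, "hand": 1},
    {"ax": 0, "ay": 0, "az": 0, "dx": 0, "dy": 0, "dz": 3.5, "hand": 1},
    {"ax": 0, "ay": 0, "az": 0, "dx": 0, "dy": 0, "dz": 4.5, "hand": 1},
    {"ax": 0, "ay": 0, "az": 0, "dx": 0, "dy": 0, "dz": 5.2, "hand": 1},
    {"ax": 0, "ay": 0, "az": 0, "dx": 0, "dy": 0, "dz": 5.2, "hand": 1},
  ],
)

```text
clock: 2.55
eef_pos: [590.1, -75.1, 98.0]
tool_rot: [-3.141, 0.001, 0.739]
force: [-0.3, -0.4, -0.4]
width: -0.3
gripper_force: 0.0
```

Run:
```python
from cell import *
from h import *
import cv2
s=read_state();print(s["eef_pos"],s["force"])
c=finger(-47.6,24);  # commanded now
rows(c,[finger(-47.6,18)]+[finger(-47.6-7*k,15) for k in range(1,10)])
print()
c=finger(-47.6-63,15);rows(c,[finger(-47.6-63-7*k,15) for k in range(1,10)])
im=get_image("scene");np.savez("s2.npz",**im)
cv2.imwrite("pics/c2.png",cv2.resize(im["pixels"][120:245,280:400,::-1],(576,600),interpolation=3))
```

```text
[590.06730196 -75.14467519  98.03605111] [-0.3290122  -0.3684701  -0.43191423]
{'dx': np.float64(-0.6), 'dy': np.float64(-0.0), 'dz': 0.0, 'az': np.float64(0.0)}
{'dx': np.float64(-1.23), 'dy': np.float64(0.16), 'dz': 0.0, 'az': np.float64(0.122)}
{'dx': np.float64(-1.57), 'dy': np.float64(0.29), 'dz': 0.0, 'az': np.float64(0.244)}
{'dx': np.float64(-1.93), 'dy': np.float64(0.36), 'dz': 0.0, 'az': np.float64(0.367)}
{'dx': np.float64(-2.3), 'dy': np.float64(0.4), 'dz': 0.0, 'az': np.float64(0.489)}
{'dx': np.float64(-2.66), 'dy': np.float64(0.39), 'dz': 0.0, 'az': np.float64(0.611)}
{'dx': np.float64(-3.03), 'dy': np.float64(0.34), 'dz': 0.0, 'az': np.float64(0.733)}
{'dx': np.float64(-3.38), 'dy': np.float64(0.24), 'dz': 0.0, 'az': np.float64(0.855)}
{'dx': np.float64(-3.72), 'dy': np.float64(0.1), 'dz': 0.0, 'az': np.float64(0.977)}
{'dx': np.float64(-4.04), 'dy': np.float64(-0.08), 'dz': 0.0, 'az': np.float64(1.1)}

{'dx': np.float64(-0.33), 'dy': np.float64(0.16), 'dz': 0.0, 'az': np.float64(0.122)}
{'dx': np.float64(-0.67), 'dy': np.float64(0.29), 'dz': 0.0, 'az': np.float64(0.244)}
{'dx': np.float64(-1.03), 'dy': np.float64(0.36), 'dz': 0.0, 'az': np.float64(0.367)}
{'dx': np.float64(-1.4), 'dy': np.float64(0.4), 'dz': 0.0, 'az': np.float64(0.489)}
{'dx': np.float64(-1.76), 'dy': np.float64(0.39), 'dz': 0.0, 'az': np.float64(0.611)}
{'dx': np.float64(-2.13), 'dy': np.float64(0.34), 'dz': 0.0, 'az': np.float64(0.733)}
{'dx': np.float64(-2.48), 'dy': np.float64(0.24), 'dz': 0.0, 'az': np.float64(0.855)}
{'dx': np.float64(-2.82), 'dy': np.float64(0.1), 'dz': 0.0, 'az': np.float64(0.977)}
{'dx': np.float64(-3.14), 'dy': np.float64(-0.08), 'dz': 0.0, 'az': np.float64(1.1)}
```

View pics/c2.png

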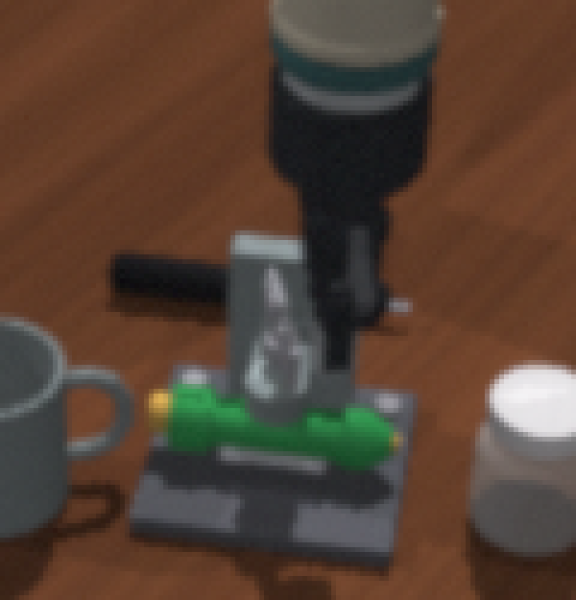

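The fingertips are at wing level, to the right of the wing at about (335,350), with no contact. First stroke.

Emit:
send_rows(
  series=[
    {"ax": 0, "ay": 0, "az": 0, "dx": -0.6, "dy": 0, "dz": 0, "hand": 1},
    {"ax": 0, "ay": 0, "az": 0.122, "dx": -1.23, "dy": 0.16, "dz": 0, "hand": 1},
    {"ax": 0, "ay": 0, "az": 0.244, "dx": -1.57, "dy": 0.29, "dz": 0, "hand": 1},
    {"ax": 0, "ay": 0, "az": 0.367, "dx": -1.93, "dy": 0.36, "dz": 0, "hand": 1},
    {"ax": 0, "ay": 0, "az": 0.489, "dx": -2.3, "dy": 0.4, "dz": 0, "hand": 1},
    {"ax": 0, "ay": 0, "az": 0.611, "dx": -2.66, "dy": 0.39, "dz": 0, "hand": 1},
  ],
)

```text
clock: 3.2
eef_pos: [574.7, -95.1, 99.2]
tool_rot: [-3.142, -0.003, 0.124]
force: [1.8, 1.7, -1.5]
width: 0.1
gripper_force: 1.1
```

Run:
```python
from cell import *
from h import *
import cv2
s=read_state();print(s["eef_pos"],s["force"],s["torque"])
c=finger(-82.6,15);rows(c,[finger(-82.6-7*k,15) for k in range(1,11)])
im=get_image("scene")
cv2.imwrite("pics/c3.png",cv2.resize(im["pixels"][120:245,280:400,::-1],(576,600),interpolation=3))
```

```text
[574.68375104 -95.14668842  99.20482564] [ 1.77956129  1.70155326 -1.50194173] [ 0.32042601 -0.43428871  0.02600475]
{'dx': np.float64(-0.33), 'dy': np.float64(0.16), 'dz': 0.0, 'az': np.float64(0.122)}
{'dx': np.float64(-0.67), 'dy': np.float64(0.29), 'dz': 0.0, 'az': np.float64(0.244)}
{'dx': np.float64(-1.03), 'dy': np.float64(0.36), 'dz': 0.0, 'az': np.float64(0.367)}
{'dx': np.float64(-1.4), 'dy': np.float64(0.4), 'dz': 0.0, 'az': np.float64(0.489)}
{'dx': np.float64(-1.76), 'dy': np.float64(0.39), 'dz': 0.0, 'az': np.float64(0.611)}
{'dx': np.float64(-2.13), 'dy': np.float64(0.34), 'dz': 0.0, 'az': np.float64(0.733)}
{'dx': np.float64(-2.48), 'dy': np.float64(0.24), 'dz': 0.0, 'az': np.float64(0.855)}
{'dx': np.float64(-2.82), 'dy': np.float64(0.1), 'dz': 0.0, 'az': np.float64(0.977)}
{'dx': np.float64(-3.14), 'dy': np.float64(-0.08), 'dz': 0.0, 'az': np.float64(1.1)}
{'dx': np.float64(-3.43), 'dy': np.float64(-0.3), 'dz': 0.0, 'az': np.float64(1.222)}
```

View pics/c3.png

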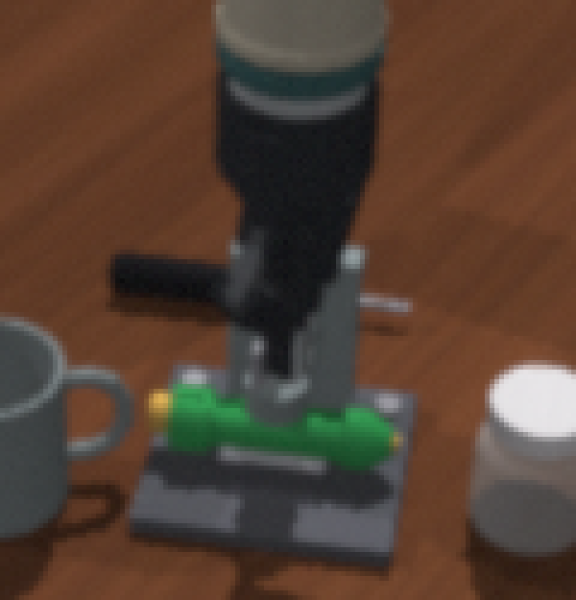

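Contact is made with 2.5 N of push, as expected. I'll carry on round.

Emit:
send_rows(
  series=[
    {"ax": 0, "ay": 0, "az": 0.122, "dx": -0.33, "dy": 0.16, "dz": 0, "hand": 1},
    {"ax": 0, "ay": 0, "az": 0.244, "dx": -0.67, "dy": 0.29, "dz": 0, "hand": 1},
    {"ax": 0, "ay": 0, "az": 0.367, "dx": -1.03, "dy": 0.36, "dz": 0, "hand": 1},
    {"ax": 0, "ay": 0, "az": 0.489, "dx": -1.4, "dy": 0.4, "dz": 0, "hand": 1},
    {"ax": 0, "ay": 0, "az": 0.611, "dx": -1.76, "dy": 0.39, "dz": 0, "hand": 1},
    {"ax": 0, "ay": 0, "az": 0.733, "dx": -2.13, "dy": 0.34, "dz": 0, "hand": 1},
    {"ax": 0, "ay": 0, "az": 0.855, "dx": -2.48, "dy": 0.24, "dz": 0, "hand": 1},
    {"ax": 0, "ay": 0, "az": 0.977, "dx": -2.82, "dy": 0.1, "dz": 0, "hand": 1},
    {"ax": 0, "ay": 0, "az": 1.1, "dx": -3.14, "dy": -0.08, "dz": 0, "hand": 1},
    {"ax": 0, "ay": 0, "az": 1.222, "dx": -3.43, "dy": -0.3, "dz": 0, "hand": 1},
  ],
)

```text
clock: 4.25
eef_pos: [539.5, -98.2, 99.0]
tool_rot: [-3.141, -0.002, -1.097]
force: [0.7, -2.2, -0.9]
width: -0.2
gripper_force: 1.2
```

Run:
```python
from cell import *
from h import *
s=read_state();print(s["eef_pos"],finger(-152.6,15),s["force"],s["torque"],s["qpos"])
```

```text
[539.52724459 -98.15119402  98.9651344 ] [np.float64(539.2197967582114), np.float64(-96.88242518142616), 98, -62.599999999999994] [ 0.68255301 -2.17774896 -0.94302986] [-0.49985035 -0.18156203  0.07303394] [-0.13047195  0.70850975  0.40257953  1.92913869 -0.47019866  0.59460639
 -2.08738555]
```

Emit:
send_rows(
  series=[
    {"ax": 0, "ay": 0, "az": 0.122, "dx": -0.33, "dy": 0.16, "dz": 0, "hand": 1},
    {"ax": 0, "ay": 0, "az": 0.244, "dx": -0.67, "dy": 0.29, "dz": 0, "hand": 1},
    {"ax": 0, "ay": 0, "az": 0.367, "dx": -1.03, "dy": 0.36, "dz": 0, "hand": 1},
    {"ax": 0, "ay": 0, "az": 0.489, "dx": -1.4, "dy": 0.4, "dz": 0, "hand": 1},
    {"ax": 0, "ay": 0, "az": 0.489, "dx": -1.4, "dy": 0.4, "dz": 0, "hand": 1},
  ],
)

```text
clock: 4.75
eef_pos: [528.2, -86.5, 98.5]
tool_rot: [3.141, -0.001, -1.581]
force: [-0.3, -1.5, -0.3]
width: -0.1
gripper_force: 0.7
```

Run:
```python
from cell import *
from h import *
s=read_state();print(s["eef_pos"],s["force"],s["torque"],s["qpos"])
c=finger(-180.6,15);print(c)
b=finger(-180.6,22);up=finger(-180.6,22,z=150)
n=finger(-.6,27,z=150);n[3]-=0;print(n)
rows(c,[b,up]); print("next");rows(up,[n])
```

```text
[528.23857994 -86.53552755  98.4790338 ] [-0.30496265 -1.49929754 -0.25721506] [-0.29137191  0.23357349 -0.02498737] [-0.23186325  0.7265234   0.53464331  1.96420019 -0.62079291  0.61944127
 -2.43921733]
[np.float64(529.2443488347529), np.float64(-86.32691115346029), 98, -90.6]
[np.float64(581.6813125746419), np.float64(-44.87374681415355), 150, 89.4]
{'dx': np.float64(0.7), 'dy': np.float64(0.0), 'dz': 0.0, 'az': np.float64(0.0)}
{'dx': np.float64(0.7), 'dy': np.float64(0.0), 'dz': -5.2, 'az': np.float64(0.0)}
next
{'dx': np.float64(-4.9), 'dy': np.float64(-5.2), 'dz': 0.0, 'az': np.float64(-3.142)}
```

Emit:
send_rows(
  series=[
    {"ax": 0, "ay": 0, "az": 0, "dx": 0.7, "dy": 0, "dz": 0, "hand": 1},
    {"ax": 0, "ay": 0, "az": 0, "dx": 0.7, "dy": 0, "dz": -2.6, "hand": 1},
    {"ax": 0, "ay": 0, "az": 0, "dx": 0.7, "dy": 0, "dz": -5.2, "hand": 1},
    {"ax": 0, "ay": 0, "az": -0.14, "dx": 0.7, "dy": 0, "dz": -5.2, "hand": 1},
    {"ax": 0, "ay": 0, "az": -0.28, "dx": 0.7, "dy": 0, "dz": -5.2, "hand": 1},
    {"ax": 0, "ay": 0, "az": -0.42, "dx": 0.7, "dy": 0, "dz": -5.2, "hand": 1},
    {"ax": 0, "ay": 0, "az": -0.56, "dx": 0.7, "dy": 0, "dz": -5.2, "hand": 1},
    {"ax": 0, "ay": 0, "az": -0.7, "dx": 0.7, "dy": 0, "dz": -5.2, "hand": 1},
    {"ax": 0, "ay": 0, "az": -0.84, "dx": 0.7, "dy": 0, "dz": -5.2, "hand": 1},
    {"ax": 0, "ay": 0, "az": -0.98, "dx": 0.7, "dy": 0, "dz": -5.2, "hand": 1},
  ],
)

```text
clock: 5.75
eef_pos: [529.6, -93.8, 150.9]
tool_rot: [-3.141, -0.001, -0.594]
force: [0.2, -0.2, 0.2]
width: -0.0
gripper_force: 0.0
```

Emit:
send_rows(
  series=[
    {"ax": 0, "ay": 0, "az": -0.14, "dx": 0, "dy": 0, "dz": 0, "hand": 1},
    {"ax": 0, "ay": 0, "az": -0.28, "dx": 0, "dy": 0, "dz": 0, "hand": 1},
    {"ax": 0, "ay": 0, "az": -0.42, "dx": 0, "dy": 0, "dz": 0, "hand": 1},
    {"ax": 0, "ay": 0, "az": -0.56, "dx": 0, "dy": 0, "dz": 0, "hand": 1},
    {"ax": 0, "ay": 0, "az": -0.7, "dx": 0, "dy": 0, "dz": 0, "hand": 1},
    {"ax": 0, "ay": 0, "az": -0.84, "dx": 0, "dy": 0, "dz": 0, "hand": 1},
    {"ax": 0, "ay": 0, "az": -0.98, "dx": 0, "dy": 0, "dz": 0, "hand": 1},
    {"ax": 0, "ay": 0, "az": -1.12, "dx": 0, "dy": 0, "dz": 0, "hand": 1},
    {"ax": 0, "ay": 0, "az": -1.26, "dx": 0, "dy": 0, "dz": 0, "hand": 1},
  ],
)

```text
clock: 6.65
eef_pos: [529.6, -94.0, 151.0]
tool_rot: [3.14, -0.001, 0.666]
force: [0.3, -0.3, 0.1]
width: 0.1
gripper_force: 0.0
```

Run:
```python
from cell import *
from h import *
import cv2
s=read_state();print(s["eef_pos"],s["tool_rot"],s["force"],s["qpos"])
up=finger(-180.6,22,z=150);up[3]+=np.degrees(2.24);print(up)
n=finger(-.6,27,z=150);rows(up,[n,finger(-.6,27)]) 
s=get_image("scene")["pixels"][120:245,280:400,::-1];w=get_image("wrist")["pixels"][150:,:,::-1]
cv2.imwrite("pics/c4.png",np.vstack([cv2.resize(s,(288,300),interpolation=3).copy() if 0 else cv2.copyMakeBorder(cv2.resize(s,(288,300),interpolation=3),0,0,0,352,0),w]))
```

```text
[529.62132371 -93.99105115 150.97593305] [ 3.14036633e+00 -1.31363316e-03  6.66029887e-01] [ 0.28845149 -0.27108652  0.06272644] [ 0.152961    0.57687231 -0.04388234  1.91273944  0.03940078  0.65099861
 -0.81989975]
[np.float64(529.1710463459392), np.float64(-93.32652733901888), 150, np.float64(37.74254610930441)]
{'dx': np.float64(7.12), 'dy': np.float64(-0.62), 'dz': 0.0, 'az': np.float64(-0.902)}
{'dx': np.float64(7.12), 'dy': np.float64(-0.62), 'dz': 5.2, 'az': np.float64(-0.902)}
```

View pics/c4.png

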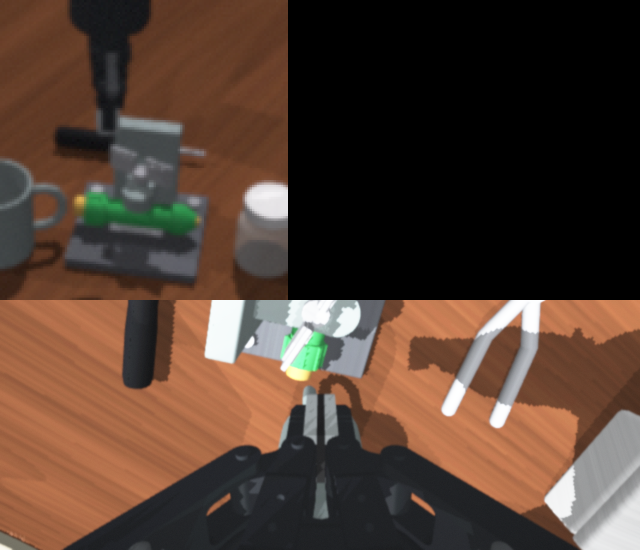

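The wings have turned. In the wrist picture the near wing runs from (318,305) to (288,365), towards the base as planned. Next I'll move to the other wing.

Emit:
send_rows(
  series=[
    {"ax": 0, "ay": 0, "az": -0.13, "dx": 1, "dy": -0.1, "dz": 0, "hand": 1},
    {"ax": 0, "ay": 0, "az": -0.26, "dx": 2, "dy": -0.2, "dz": 0, "hand": 1},
    {"ax": 0, "ay": 0, "az": -0.39, "dx": 3.5, "dy": -0.3, "dz": 0, "hand": 1},
    {"ax": 0, "ay": 0, "az": -0.52, "dx": 5, "dy": -0.4, "dz": 0, "hand": 1},
    {"ax": 0, "ay": 0, "az": -0.65, "dx": 6, "dy": -0.5, "dz": 0, "hand": 1},
    {"ax": 0, "ay": 0, "az": -0.78, "dx": 7.1, "dy": -0.6, "dz": 0, "hand": 1},
    {"ax": 0, "ay": 0, "az": -0.9, "dx": 7.1, "dy": -0.6, "dz": 0, "hand": 1},
    {"ax": 0, "ay": 0, "az": -0.9, "dx": 7.1, "dy": -0.6, "dz": 0, "hand": 1},
  ],
)

```text
clock: 7.55
eef_pos: [581.9, -45.3, 150.5]
tool_rot: [3.141, -0.0, 1.557]
force: [-0.3, 0.1, 0.1]
width: -0.1
gripper_force: 0.0
```

Run:
```python
from cell import *
from h import *
import cv2
s=read_state();print(s["eef_pos"],s["tool_rot"],s["force"],s["qpos"])
c=finger(-.6,27)
rows(c,[finger(-.6,20)]+[finger(-.6-7*k,15) for k in range(1,10)])
s=get_image("scene")["pixels"][120:245,280:400,::-1];w=get_image("wrist")["pixels"][100:,120:520,::-1]
cv2.imwrite("pics/c5.png",np.hstack([cv2.resize(s,(288,300),interpolation=3),w]))
```

```text
[581.90167685 -45.29818781 150.45770793] [ 3.14103461e+00 -4.51561502e-04  1.55654759e+00] [-0.32430292  0.08326608  0.10696256] [ 0.21745266  0.64638646 -0.29445164  1.78205858  0.25856943  0.75042329
 -0.2253007 ]
{'dx': np.float64(-0.7), 'dy': np.float64(0.0), 'dz': 0.0, 'az': np.float64(0.0)}
{'dx': np.float64(-1.53), 'dy': np.float64(0.16), 'dz': 0.0, 'az': np.float64(0.122)}
{'dx': np.float64(-1.87), 'dy': np.float64(0.29), 'dz': 0.0, 'az': np.float64(0.244)}
{'dx': np.float64(-2.23), 'dy': np.float64(0.36), 'dz': 0.0, 'az': np.float64(0.367)}
{'dx': np.float64(-2.6), 'dy': np.float64(0.4), 'dz': 0.0, 'az': np.float64(0.489)}
{'dx': np.float64(-2.96), 'dy': np.float64(0.39), 'dz': 0.0, 'az': np.float64(0.611)}
{'dx': np.float64(-3.33), 'dy': np.float64(0.34), 'dz': 0.0, 'az': np.float64(0.733)}
{'dx': np.float64(-3.68), 'dy': np.float64(0.24), 'dz': 0.0, 'az': np.float64(0.855)}
{'dx': np.float64(-4.02), 'dy': np.float64(0.1), 'dz': 0.0, 'az': np.float64(0.977)}
{'dx': np.float64(-4.34), 'dy': np.float64(-0.08), 'dz': 0.0, 'az': np.float64(1.1)}
```

View pics/c5.png

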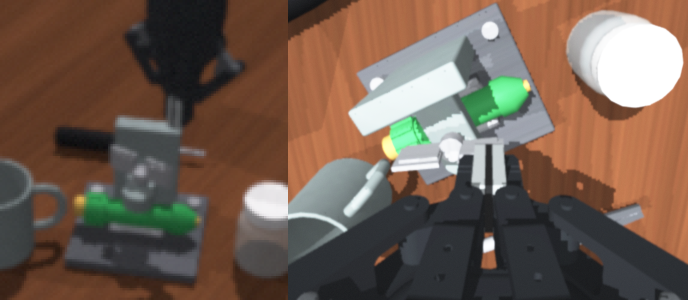

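The wings now lie about along world x, and the tips stand behind the far wing, clear of the column. Descending.

Emit:
send_rows(
  series=[
    {"ax": 0, "ay": 0, "az": 0, "dx": 0, "dy": 0, "dz": 1.5, "hand": 1},
    {"ax": 0, "ay": 0, "az": 0, "dx": 0, "dy": 0, "dz": 2.5, "hand": 1},
    {"ax": 0, "ay": 0, "az": 0, "dx": 0, "dy": 0, "dz": 3.5, "hand": 1},
    {"ax": 0, "ay": 0, "az": 0, "dx": 0, "dy": 0, "dz": 4.3, "hand": 1},
    {"ax": 0, "ay": 0, "az": 0, "dx": 0, "dy": 0, "dz": 5.2, "hand": 1},
    {"ax": 0, "ay": 0, "az": 0, "dx": 0, "dy": 0, "dz": 5.2, "hand": 1},
  ],
)

```text
clock: 8.25
eef_pos: [580.7, -45.0, 97.0]
tool_rot: [-3.139, -0.0, 1.558]
force: [-0.2, -0.1, -0.4]
width: -0.1
gripper_force: 0.0
```

Emit:
send_rows(
  series=[
    {"ax": 0, "ay": 0, "az": 0, "dx": -0.7, "dy": 0, "dz": 0, "hand": 1},
    {"ax": 0, "ay": 0, "az": 0.122, "dx": -1.53, "dy": 0.16, "dz": 0, "hand": 1},
    {"ax": 0, "ay": 0, "az": 0.244, "dx": -1.87, "dy": 0.29, "dz": 0, "hand": 1},
    {"ax": 0, "ay": 0, "az": 0.367, "dx": -2.23, "dy": 0.36, "dz": 0, "hand": 1},
    {"ax": 0, "ay": 0, "az": 0.489, "dx": -2.6, "dy": 0.4, "dz": 0, "hand": 1},
    {"ax": 0, "ay": 0, "az": 0.611, "dx": -2.96, "dy": 0.39, "dz": 0, "hand": 1},
    {"ax": 0, "ay": 0, "az": 0.733, "dx": -3.33, "dy": 0.34, "dz": 0, "hand": 1},
    {"ax": 0, "ay": 0, "az": 0.855, "dx": -3.68, "dy": 0.24, "dz": 0, "hand": 1},
    {"ax": 0, "ay": 0, "az": 0.977, "dx": -4.02, "dy": 0.1, "dz": 0, "hand": 1},
    {"ax": 0, "ay": 0, "az": 1.1, "dx": -4.34, "dy": -0.08, "dz": 0, "hand": 1},
  ],
)

```text
clock: 9.25
eef_pos: [581.4, -87.9, 99.0]
tool_rot: [3.141, -0.003, 0.453]
force: [1.6, 1.8, -1.2]
width: 0.1
gripper_force: 1.1
```

Run:
```python
from cell import *
from h import *
s=read_state();print(s["eef_pos"],finger(-63.6,15),s["force"],s["torque"],s["qpos"])
```

```text
[581.3768914  -87.93551347  98.96754449] [np.float64(580.3961910623992), np.float64(-88.21897807845082), 98, 26.4] [ 1.64085938  1.7598631  -1.21089227] [ 0.43218632 -0.31843749 -0.01292721] [ 0.08335997  0.71100713  0.03143685  1.81244034 -0.03798559  0.61619267
 -0.9795837 ]
```

Emit:
send_rows(
  series=[
    {"ax": 0, "ay": 0, "az": 0.122, "dx": -0.33, "dy": 0.16, "dz": 0, "hand": 1},
    {"ax": 0, "ay": 0, "az": 0.244, "dx": -0.67, "dy": 0.29, "dz": 0, "hand": 1},
    {"ax": 0, "ay": 0, "az": 0.367, "dx": -1.03, "dy": 0.36, "dz": 0, "hand": 1},
    {"ax": 0, "ay": 0, "az": 0.489, "dx": -1.4, "dy": 0.4, "dz": 0, "hand": 1},
    {"ax": 0, "ay": 0, "az": 0.489, "dx": -1.4, "dy": 0.4, "dz": 0, "hand": 1},
  ],
)

```text
clock: 9.75
eef_pos: [570.4, -98.4, 99.0]
tool_rot: [3.141, -0.002, -0.032]
force: [1.5, 0.8, -0.5]
width: 0.6
gripper_force: 0.8
```

Emit:
send_rows(
  series=[
    {"ax": 0, "ay": 0, "az": 0.06, "dx": -0.17, "dy": 0.08, "dz": 0, "hand": 1},
    {"ax": 0, "ay": 0, "az": 0.122, "dx": -0.33, "dy": 0.16, "dz": 0, "hand": 1},
    {"ax": 0, "ay": 0, "az": 0.122, "dx": -0.33, "dy": 0.16, "dz": 0, "hand": 1},
  ],
)

```text
clock: 10.05
eef_pos: [567.2, -100.0, 98.9]
tool_rot: [-3.142, -0.002, -0.151]
force: [2.6, 0.7, 0.3]
width: 0.2
gripper_force: 1.1
```

Emit:
send_rows(
  series=[
    {"ax": 0, "ay": 0, "az": 0.06, "dx": -0.17, "dy": 0.08, "dz": 0, "hand": 1},
    {"ax": 0, "ay": 0, "az": 0.06, "dx": -0.17, "dy": 0.08, "dz": 0, "hand": 1},
  ],
)

```text
clock: 10.25
eef_pos: [565.2, -100.6, 98.8]
tool_rot: [3.142, -0.002, -0.211]
force: [3.1, -0.3, 1.5]
width: 0.1
gripper_force: 1.2
```

Emit:
send_rows(
  series=[
    {"ax": 0, "ay": 0, "az": 0.06, "dx": -0.17, "dy": 0.08, "dz": 0, "hand": 1},
    {"ax": 0, "ay": 0, "az": 0.06, "dx": -0.17, "dy": 0.08, "dz": 0, "hand": 1},
  ],
)

```text
clock: 10.45
eef_pos: [563.1, -101.1, 98.8]
tool_rot: [3.141, -0.002, -0.271]
force: [2.8, -1.7, 2.1]
width: 0.3
gripper_force: 1.2
```

Emit:
send_rows(
  series=[
    {"ax": 0, "ay": 0, "az": 0.06, "dx": -0.17, "dy": 0.08, "dz": 0, "hand": 1},
    {"ax": 0, "ay": 0, "az": 0.06, "dx": -0.17, "dy": 0.08, "dz": 0, "hand": 1},
  ],
)

```text
clock: 10.65
eef_pos: [561.9, -101.5, 98.8]
tool_rot: [3.142, -0.003, -0.331]
force: [4.6, -1.7, 1.0]
width: 0.4
gripper_force: 2.1
```

Emit:
send_rows(
  series=[
    {"ax": 0, "ay": 0, "az": 0.06, "dx": -0.17, "dy": 0.08, "dz": 0, "hand": 1},
    {"ax": 0, "ay": 0, "az": 0.06, "dx": -0.17, "dy": 0.08, "dz": 0, "hand": 1},
  ],
)

```text
clock: 10.85
eef_pos: [561.4, -102.1, 99.0]
tool_rot: [-3.141, -0.006, -0.391]
force: [6.3, -2.4, 0.3]
width: 0.3
gripper_force: 3.3
```

The force is rising with hardly any motion, at the angle where the stop should be. One firm press without turning, then I'll back off.

Emit:
send_rows(
  series=[
    {"ax": 0, "ay": 0, "az": -0.05, "dx": -0.3, "dy": 0, "dz": 0, "hand": 1},
    {"ax": 0, "ay": 0, "az": -0.1, "dx": -0.6, "dy": 0, "dz": 0, "hand": 1},
    {"ax": 0, "ay": 0, "az": -0.1, "dx": -0.6, "dy": 0, "dz": 0, "hand": 1},
    {"ax": 0, "ay": 0, "az": -0.1, "dx": -0.6, "dy": 0, "dz": 0, "hand": 1},
  ],
)

```text
clock: 11.25
eef_pos: [560.8, -100.6, 99.5]
tool_rot: [-3.141, -0.016, -0.289]
force: [15.3, -3.1, -7.7]
width: -0.0
gripper_force: 7.6
```

It held against 15 N with under 1 mm of give, so it's at the hard stop. Drawing away.

Emit:
send_rows(
  series=[
    {"ax": 0, "ay": 0, "az": 0, "dx": 0.8, "dy": 0, "dz": 0, "hand": 1},
    {"ax": 0, "ay": 0, "az": 0, "dx": 1.8, "dy": 0, "dz": 0, "hand": 1},
    {"ax": 0, "ay": 0, "az": 0, "dx": 2.2, "dy": 0, "dz": -2, "hand": 1},
    {"ax": 0, "ay": 0, "az": 0, "dx": 2.2, "dy": 0, "dz": -6, "hand": 1},
    {"ax": 0, "ay": 0, "az": 0, "dx": 2.2, "dy": 0, "dz": -10, "hand": 1},
    {"ax": 0, "ay": 0, "az": 0, "dx": 2.2, "dy": 4, "dz": -13, "hand": 1},
    {"ax": 0, "ay": 0, "az": 0, "dx": 2.2, "dy": 8, "dz": -13, "hand": 1},
    {"ax": 0, "ay": 0, "az": 0, "dx": 2.2, "dy": 12, "dz": -13, "hand": 1},
    {"ax": 0, "ay": 0, "az": 0, "dx": 2.2, "dy": 16, "dz": -13, "hand": 1},
    {"ax": 0, "ay": 0, "az": 0, "dx": 2.2, "dy": 20, "dz": -13, "hand": 1},
  ],
)

```text
clock: 12.25
eef_pos: [514.5, -297.6, 227.9]
tool_rot: [-3.141, 0.003, -0.291]
force: [0.1, 0.0, 0.7]
width: 0.0
gripper_force: 0.0
```

Run:
```python
from cell import *
import cv2,numpy as np
s=read_state();print(s["eef_pos"],s["force"])
t=get_image("top");a=t["pixels"][170:260,250:350,::-1];b=get_image("scene")["pixels"][160:245,295:385,::-1]
cv2.imwrite("pics/c6.png",np.hstack([cv2.resize(a,(400,360),interpolation=3),cv2.resize(b,(381,360),interpolation=3)]))
from h import *
for d in(-104.2,75.8):print((proj(t,[*(C+36*u(d)),111])-[250,170])*4)
```

```text
[ 514.51553478 -297.55966453  227.90719567] [0.10911574 0.04273803 0.68782355]
[230.87243449 155.29868074]
[114.54347618 125.32155952]
```

View pics/c6.png

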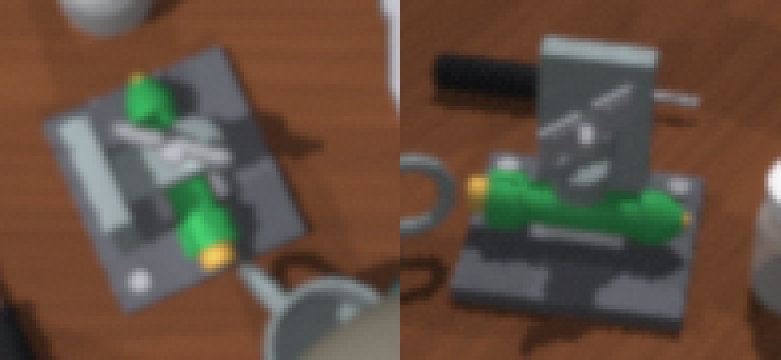

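The wings run from (115,127) to (230,157), which matches the pixels predicted for 5.4 rad. The nozzle, mug, jar and the rest visible in the crops haven't moved. Handing in.

```bash
python3 -c "
from cell import *
print(finish_job())"
```

```text
the job is handed in; nothing more can be done
None
```

The wing screw is tight at its hard stop: it held against a 15 N push, the wings point where 5.4 rad puts them, the nozzle has not moved, and I drew the hand clear and handed the job in at about 12 s.

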